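# Fill the valve overhaul tray

### The job

Collect the four parts of the overhaul kit from the blue mat into the yellow tray: the valve block, the large piston, the square end cap and the long brass fitting, each set flat, the same way up as it lies now, inside the recess of its own outline. The small piston and the short brass fitting belong to another job: leave them where they are.

Things in the scene. Friction and masses are not known exactly. Their poses are not given: they have to be found in the camera images.
- valve_block: Aluminium valve body, a plain block 60 (x) x 40 (y) x 34 mm high with three dark round ports in its top. Origin: centre of its underside; z up. It lies on the blue mat, to be gripped across its 40 mm width (y); fingertips 10 mm above its underside clear the insert when it is set down.
- piston: Large aluminium piston, a disc 50 mm in diameter and 28 mm high standing on its flat, with a black seal band near the top. Origin: centre of its underside; z up (its axis). It is gripped across its diameter.
- end_cap: Aluminium end cap: a square flange 46 x 46 x 14 mm with a screw in each corner, and on it a round boss 28 mm in diameter and 16 mm high (30 mm in all). Origin: centre of its underside; z up; x and y along the flange's sides. It is gripped by the boss, above the 2 mm high screw heads.
- long_fitting: Long brass fitting, 72 mm long (x), lying on its side: a middle 36 mm long of square section 24 x 24 mm, with a round spigot 18 mm in diameter at each end. Origin: centre of its underside, below the middle; z up. It is gripped across the flats of its middle (y).
- nest_block: Grey plastic insert, 98 (x) x 92 (y) x 12 mm, fixed flat in the yellow tray, its top 16 mm above the bench, 1 mm above the tray's rim. Recess in its top, 6 mm deep, dark floor: a rectangle 76 (x) x 56 (y) mm. Origin: centre of its underside, 6 mm below the centre of the recess floor; z up. The four inserts lie two by two, 100 mm apart along x, 94 mm along y, in changing order.
- nest_piston: Grey plastic insert, 98 (x) x 92 (y) x 12 mm, fixed flat in the yellow tray, its top 16 mm above the bench, 1 mm above the tray's rim. Recess in its top, 6 mm deep, dark floor: round, 66 mm in diameter. Origin: centre of its underside, 6 mm below the centre of the recess floor; z up. The four inserts lie two by two, 100 mm apart along x, 94 mm along y, in changing order.
- nest_cap: Grey plastic insert, 98 (x) x 92 (y) x 12 mm, fixed flat in the yellow tray, its top 16 mm above the bench, 1 mm above the tray's rim. Recess in its top, 6 mm deep, dark floor: a square of 62 mm. Origin: centre of its underside, 6 mm below the centre of the recess floor; z up. The four inserts lie two by two, 100 mm apart along x, 94 mm along y, in changing order.
- nest_fitting: Grey plastic insert, 98 (x) x 92 (y) x 12 mm, fixed flat in the yellow tray, its top 16 mm above the bench, 1 mm above the tray's rim. Recess in its top, 6 mm deep, dark floor: a rectangle 88 (x) x 40 (y) mm, long and narrow. Origin: centre of its underside, 6 mm below the centre of the recess floor; z up. The four inserts lie two by two, 100 mm apart along x, 94 mm along y, in changing order.
- small_piston: Look-alike that stays: small aluminium piston, 34 mm in diameter and 22 mm high, otherwise like the large one. Origin: centre of its underside; z up. All loose parts start upright on the blue mat (3 mm thick, 310 x 340 mm), about 100 mm apart, in changing order and turn; the mat lies on one side of the bench and the tray on the other.
- short_fitting: Look-alike that stays: short brass fitting, 44 mm long (x), with a square middle 24 mm long and 24 x 24 mm in section, otherwise like the long one. Origin: centre of its underside; z up. Among the parts on the mat also lie a red plug, a blue clip and an O-ring, all under 17 mm high, which do not matter.
Things that resemble listed ones, but are neither listed nor needed, are in the scene too. What is shaped like the end_cap but orange is not meant. Leave any pink look-alike of the valve_block alone.

How it is judged (in metres and radians):
At the end, for the whole second after the job is handed in: Each of the four parts is at rest in its own recess: origin within 14 mm horizontally of the insert's and 2 to 10 mm above it (recess floor: 6 mm), tilt under 0.12 rad; the small piston and the short fitting are within 25 mm of where they started (horizontal distance between valve_block and nest_block below 0.014 m and z of valve_block in the frame of nest_block between 0.002 and 0.01 m and angle between each of valve_block, piston, end_cap, long_fitting's own z axis and vertical below 0.12 rad and linear speed of each of valve_block, piston, end_cap, long_fitting below 0.02 m/s and angular speed of each of valve_block, piston, end_cap, long_fitting below 0.2 rad/s and horizontal distance between piston and nest_piston below 0.014 m and z of piston in the frame of nest_piston between 0.002 and 0.01 m and horizontal distance between end_cap and nest_cap below 0.014 m and z of end_cap in the frame of nest_cap between 0.002 and 0.01 m and horizontal distance between long_fitting and nest_fitting below 0.014 m and z of long_fitting in the frame of nest_fitting between 0.002 and 0.01 m and distance of each of small_piston, short_fitting from where it was at the start of the episode below 0.025 m); the robot touches nothing.
It fails at once if the small piston is moved more than 25 mm from its place (distance of small_piston from where it was at the start of the episode above 0.025 m).
It fails at once if the short fitting is moved more than 25 mm from its place (distance of short_fitting from where it was at the start of the episode above 0.025 m).
It also fails if it takes over 86 s, if anything falls off the work surface, if the arm or the gripper's body presses on something with over 40 N, if the wrist force passes 120 N, or if a joint passes its speed limit or range.

### The arm

A 6-joint arm with a two-finger parallel gripper is mounted at the origin on the work surface. World frame = base frame: x ahead of the robot, y to its left, z up, the work surface at z = 0. Lengths are in mm, angles in degrees, forces in N, time in s.
With the tool pointing down it reaches from about 350 to 850 mm from the base axis. Payload 8.1 kg.
Tool frame: the origin (TCP) lies midway between the tips of the shut fingers; the grasp point (between the pads) lies 19 mm behind it; y points along the fingers, x is the direction in which the jaws open and shut, and the axes are right-handed (so a half turn about y gives the same grasp; the last joint's range is limited). The gripper opens to 85 mm and grips with 20 to 120 N. Pads are 22 mm wide; open, the fingers measure 114 mm over their backs; the gripper's body (76 mm by 85 mm) begins 54 mm behind the grasp point. The pads swing forward as they close: fully open they stand 13 mm farther back than shut.
Start: joints at [-80.122, 7.471, 85.268, -0, 87.261, -4.893], TCP at [152.993, -580.171, 231.292] pointing down, gripper open.
Joint ranges: [-169.43, 169.43], [-51.17, 129.36], [1.28, 143.12], [-76.62, 256.62], [0, 156.53], [-152.29, 152.29]. Speed limits (degrees/s): [136.94, 136.94, 159.86, 180, 180, 180].

### API

Orientations are given as [roll, pitch, yaw] about the fixed x, y, z axes, in that order (R = Rz(yaw) Ry(pitch) Rx(roll)).
In Python, from bench import r gives the robot as it stands.
- The arm moves only by the tool move_arm, never from a script. Its arguments are lists of equal length, an entry for each row: "linear": the shift along the tool's x, y, z normalised to -1 to 1, where 1 is 300 mm, a list of three; "twist": the turn, a rotation vector about the tool's x, y, z normalised to -1 to 1, where 1 is pi/2 rad, a list of three; "hand": the opening, from -1 (shut) to 1 (fully open). A call has 1 to 12 rows; each row is the pose to reach, as a shift and turn from the pose measured when the call began, along the tool's axes at that moment; what a row does not reach only later rows make up. A row lasts 1/12 s, in which the tool goes at most 41.7 mm and 7.16 degrees, less where a joint would pass 70% of its speed; a pose out of reach is approached as far as the arm can. A call with a number of a shift or a turn outside -1 to 1 is refused whole. A call with a gripper value outside its range is refused whole. The fingers move at their own pace and stop on an object; "force" is the grip in N (left out, the last holds). Time passes only in rows, so rows that repeat a pose let the fingers close. It gives the time, the measured TCP pose, the force and the opening at its end, in the units of the state.
- r.sense(): the state, without advancing time (a new reading comes with each control period).
- r.snapshot(name): name is "side" or "top"; returns a dict with "frame" (400x640x3 uint8, red, green, blue), "range_z" (400x640 float32, mm along the optical axis (not along the pixel's ray), 0 where there is no reading), "intrinsics" (3x3 intrinsics, pixels), "R" (3x3) and "t" (3): a world point X has camera coordinates R X + t. Camera axes: x right, y down, z forward; pixel columns grow to the right and rows downward; lengths in mm; the calibration is good to about 2 mm. A picture is of the moment at which its call begins.
- r.hand_in(): hands the job in, once; it reports no verdict.
The state is a dict: "time": time; "joint_pos": joint angles; "qd": joint speeds; "joint_efforts": joint torques, N m; "tool_pos": TCP position; "tcp_rot": TCP orientation; "ft_force": force on the tool from outside, world axes, zero at the start; "wrist_torque": the same for the moment, N m; "finger_gap": finger opening in mm.
Only numpy, scipy, OpenCV 4.12 (cv2) and the standard library are available. Lean on these libraries where they do the work, as an engineer would, in place of code of your own. Each camera call takes 0.05 s, during which the arm holds its last target. There are 200 camera calls.

## Working session

There is one attempt and no reset: what is moved stays moved. The work goes in short steps, Python scripts to look and compute and a tool call to move; the robot and the scene stay as the last step left them, time stands still between calls to the robot, and variables do not carry over. Pictures are saved under pics/ and viewed, on a budget of 14 in all, crops included, one or two more only if the job needs it, and the job is handed in when it is done.

Besides the shell and the picture viewer there is one more tool, called as a command line: name --argument value ..., lists and objects as JSON in quotes. move_arm: Moves the arm, as the interface text tells. Scaled input: -1 to 1 covers 300 mm each way for a shift and pi/2 rad each way for a turn. Its arguments: {"type":"object","properties":{"linear":{"type":"array","items":{"type":"array","items":{"type":"number","minimum":-1,"maximum":1}}},"twist":{"type":"array","items":{"type":"array","items":{"type":"number","minimum":-1,"maximum":1}}},"hand":{"type":"array","items":{"type":"number"}},"force":{"type":"number"}},"required":["linear","twist","hand"]}

```bash
mkdir -p pics; ls; python3 - <<'E'
from bench import r
import cv2, numpy as np
s=r.sense(); print(s)
for n in("top","side"):
    d=r.snapshot(n); cv2.imwrite(f"pics/{n}0.png",d["frame"][:,:,::-1]); np.savez(f"{n}0.npz",**d)
    print(n,d["intrinsics"],d["R"],d["t"],(d["range_z"]>0).mean())
E
```

```text
pics
{'time': 0.0, 'joint_pos': array([-8.01244508e+01,  7.51538745e+00,  8.53289522e+01,  2.21452652e-04,
        8.72637094e+01, -4.89397040e+00]), 'qd': array([ 0.08252818,  0.0142577 , -0.02672052, -0.01780734,  0.01002274,
       -0.06731408]), 'joint_efforts': array([-6.94971914e-04, -5.69380939e+01, -5.00566721e+01, -4.10541579e-04,
        1.44382918e-02,  1.96511974e-05]), 'tool_pos': array([ 152.87613583, -579.61786137,  230.2446798 ]), 'tcp_rot': array([-89.99056172,   0.10763632, -75.2304823 ]), 'ft_force': array([ 0.93977913, -0.28232827, -0.47047904]), 'wrist_torque': array([-0.01197359, -0.00473714,  0.01639365]), 'finger_gap': 85.50181493555912}
top [[509.24439727   0.         310.15524916]
 [  0.         509.24439727 192.34352281]
 [  0.           0.           1.        ]] [[-0.02913613 -0.99947876 -0.01390333]
 [-0.99571055  0.03024263 -0.08744074]
 [ 0.08781564  0.01129601 -0.9960727 ]] [  88.19528502  600.84969048 1103.22931371] 0.99590625
side [[431.34094851   0.         315.43984398]
 [  0.         431.34094851 199.70258434]
 [  0.           0.           1.        ]] [[-0.92360286 -0.38329746  0.00638806]
 [-0.19260787  0.44957596 -0.87222914]
 [ 0.3314513  -0.80682372 -0.48905575]] [561.43369372 140.15154477 901.24430889] 0.996
```

View pics/top0.png

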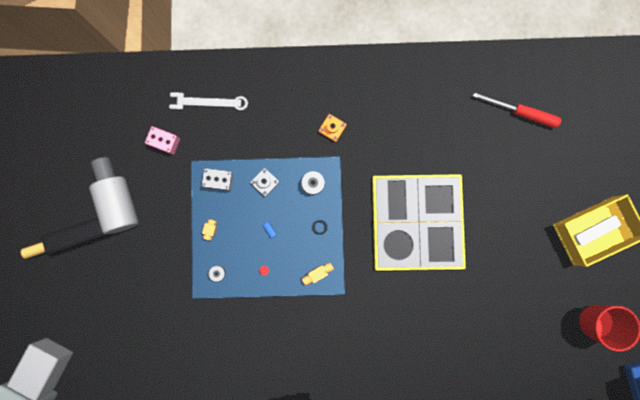

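View pics/side0.png

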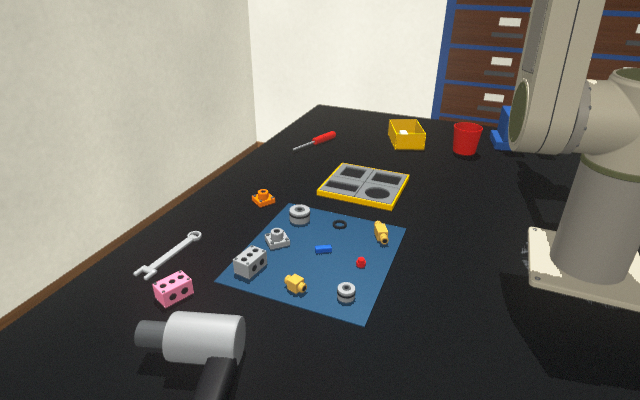

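The top view shows, on the mat: the valve block (217,180), end cap (264,182), large piston (313,182), short fitting (209,230), small piston (217,273) and long fitting (318,273). In the tray, the fitting recess is at (397,199), the round one at (398,245) and the two squarish ones at (440,199) and (441,244). The pink block and orange cap lie off the mat, and the side view agrees.

```bash
cat > h.py <<'E'
import numpy as np, cv2
def cloud(d):
    K,R,t=d["intrinsics"],d["R"],d["t"]; z=d["range_z"].astype(float)
    v,u=np.mgrid[:400,:640]
    c=np.stack([(u-K[0,2])/K[0,0]*z,(v-K[1,2])/K[1,1]*z,z],-1)
    P=(c-t)@R; P[z==0]=np.nan; return P
def ray(d,uv,h):
    K,R,t=d["intrinsics"],d["R"],d["t"]; uv=np.atleast_2d(uv).astype(float)
    c=np.c_[(uv-K[[0,1],[2,2]])/K[[0,1],[0,1]],np.ones(len(uv))]@R; o=-R.T@t
    return (o+c*((h-o[2])/c[:,2])[:,None])[:,:2]
def blobs(d,poly,lo,hi,amin=25):
    "components of points with lo<z<hi inside an xy box: top height, centre and rect of the top face"
    P=cloud(d); x,y,z=np.moveaxis(P,-1,0)
    m=(x>poly[0])&(x<poly[1])&(y>poly[2])&(y<poly[3])&(z>lo)&(z<hi)
    n,L,S,C=cv2.connectedComponentsWithStats(m.astype(np.uint8))
    for i in range(1,n):
        if S[i,4]<amin: continue
        q=P[L==i]; h=np.percentile(q[:,2],90)
        rc=cv2.minAreaRect(q[:,:2].astype(np.float32))
        t=q[q[:,2]>h-4]; rt=cv2.minAreaRect(t[:,:2].astype(np.float32))
        print("px",C[i].round(),S[i,4],"h %.1f"%h,"all",np.round(rc[0],1),np.round(rc[1],1),round(rc[2],1),"top",np.round(rt[0],1),np.round(rt[1],1),round(rt[2],1),"mean",t[:,:2].mean(0).round(1))
E
python3 - <<'E'
from h import *
for n in("top","side"):
    d=np.load(n+"0.npz"); P=cloud(d)
    if n=="top":
        for u,v in[(195,160),(338,160),(195,295),(343,292),(376,178),(463,178),(378,268),(463,267),(418,222),(398,245),(440,199),(441,244),(397,199),(250,210)]: print((u,v),P[v,u].round(1))
        box=[np.nanmin(P[160:292,195:340,0]),np.nanmax(P[160:292,195:340,0]),np.nanmin(P[160:292,195:340,1]),np.nanmax(P[160:292,195:340,1])]
        hsv=cv2.cvtColor(d["frame"],cv2.COLOR_RGB2HSV)
        # recesses
        z=P[...,2]; g=d["frame"].mean(-1)
        print("gray",g[178:186:3,440],g[199,440],g[245,398],g[222,430])
        m=np.zeros((400,640),np.uint8); m[180:265,380:460]=(g[180:265,380:460]<120)
        n_,L,S,C=cv2.connectedComponentsWithStats(m)
        for i in range(1,n_):
            if S[i,4]<150: continue
            c=max(cv2.findContours((L==i).astype(np.uint8),0,1)[0],key=cv2.contourArea)[:,0]
            rc=cv2.minAreaRect(ray(d,c,13).astype(np.float32)); zz=np.nanmedian(z[L==i])
            print("recess",C[i].round(1),S[i],"floor %.1f"%zz,np.round(rc[0],1),np.round(rc[1],1),round(rc[2],1), "cent",ray(d,C[i],11).round(1))
    print(n); blobs(d,box,9,60)
E
```

```text
(195, 160) [687.7 331.9   1.9]
(338, 160) [677.3   5.    3. ]
(195, 295) [383.1 334.2   3.9]
(343, 292) [380.5   3.9   2.9]
(376, 178) [632.6 -78.8  10.6]
(463, 178) [ 627.5 -276.3    2.3]
(378, 268) [431.7 -75.   11.5]
(463, 267) [ 428.8 -261.8   14.5]
(418, 222) [ 531.  -169.5    4.8]
(398, 245) [ 481.  -122.     7.7]
(440, 199) [ 580.9 -220.1    9.9]
(441, 244) [ 480.5 -217.1   10.2]
(397, 199) [ 583.8 -123.9   10.4]
(250, 210) [569.4 208.    1.7]
gray [228.33333333 234.33333333 229.        ] 126.66666666666667 111.66666666666667 214.66666666666666
recess [396.6 200.1] [389 181  17  38 543] floor 10.3 [ 582.6 -123.5] [35.8 83.4] 87.6 cent [[ 581.4 -122.8]]
recess [440.4 246.7] [429 227  25  34 581] floor 10.4 [ 481.8 -216.4] [53.  72.9] 88.4 cent [[ 474.7 -215.3]]
recess [398.2 244.4] [384 231  29  28 630] floor 10.3 [ 482.3 -121.3] [62.1 59.7] 88.3 cent [[ 482.3 -122.1]]
top
px [218. 179.] 544 h 39.7 all [638.4 276.2] [60.8 40.5] 81.4 top [638.3 276.1] [60.  39.6] 80.3 mean [638.6 275.8]
px [265. 182.] 420 h 33.5 all [631.4 171.9] [47.5 44.6] 43.3 top [631.  171.6] [25.7 25. ] 43
[... 930 characters left out ...]
 [421.1  62.4]
px [277. 237.] 337 h 33.0 all [628.1 175.8] [45.8 47.7] 45.2 top [628.5 174.9] [24.4 29. ] 27.6 mean [628.1 176. ]
px [250. 260.] 721 h 37.6 all [636.4 278.9] [62.4 42.7] 79.7 top [636.7 278.8] [61.9 41.5] 81.2 mean [635.7 280.4]
px [323. 248.] 94 h 15.8 all [521.  166.9] [34.7 18.1] 21.3 top [521.1 167. ] [34.8 18. ] 20.3 mean [520.8 166.8]
px [361. 261.] 69 h 19.5 all [431. 182.] [18.9 16.6] 28.8 top [431.4 180.3] [12.5 14.3] 18.6 mean [431.6 180.5]
px [295. 282.] 289 h 27.4 all [525.8 300.1] [25.6 45.2] 71.3 top [526.1 300. ] [32.3 32.5] 29.7 mean [524.8 300.7]
px [346. 291.] 286 h 26.2 all [428.4 283.9] [34.  33.7] 18.6 top [427.8 283.7] [31.6 33.8] 19.3 mean [428.5 284.7]
```

Heights from both views fit the text (block 37–40, piston 32–34, cap 33, fitting 28 mm including the mat), and the two views differ by about 4 mm, so I average them. The 73×53 recess at lower right is the block's, so the cap's is at upper right. I'm moving towards the cap now.

```bash
cat > go.py <<'E'
import sys, numpy as np
from bench import r
from scipy.spatial.transform import Rotation as Ro
def go(*wps):
    "print linear/twist from the present pose to absolute waypoints (x,y,z,yaw), tool straight down"
    s=r.sense(); p=s["tool_pos"]; R=Ro.from_euler("xyz",s["tcp_rot"],degrees=True)
    print("t %.1f"%s["time"],"tcp",p.round(1),s["tcp_rot"].round(1),"F",s["ft_force"].round(1),"gap %.1f"%s["finger_gap"])
    for x,y,z,w in wps:
        L=R.inv().apply(np.array([x,y,z])-p); T=(R.inv()*Ro.from_euler("xyz",[-90,0,w],degrees=True)).as_rotvec(degrees=True)
        print((x,y,z,w),"lin",(L/300).round(3).tolist(),"tw",(T/90).round(3).tolist(),"rows %.1f"%max(np.linalg.norm(L)/41.7,np.linalg.norm(T)/7.16))
if __name__=="__main__": go(*[tuple(map(float,a.split(","))) for a in sys.argv[1:]])
E
python3 - <<'E'
from h import *
d=np.load("side0.npz"); P=cloud(d); z=P[...,2]
for n in("top","side"):
    d=np.load(n+"0.npz"); P=cloud(d); hsv=cv2.cvtColor(d["frame"],cv2.COLOR_RGB2HSV)
    m=((abs(hsv[...,0].astype(int)-28)<7)&(hsv[...,1]>120)&(hsv[...,2]>90)&(P[...,0]>400)&(P[...,0]<660)&(P[...,1]>-290)&(P[...,1]<-50)).astype(np.uint8)
    q=np.argwhere(m)[:,::-1]; rc=cv2.minAreaRect(ray(d,q,12).astype(np.float32)); print(n,"tray",len(q),rc)
E
python3 go.py 630,174,150,-46
```

```text
top tray 809 ((531.4140625, -168.42010498046875), (201.98036193847656, 212.6084442138672), 89.17452239990234)
side tray 662 ((529.54736328125, -160.39248657226562), (224.5424041748047, 215.39700317382812), 89.35598754882812)
t 0.1 tcp [ 152.9 -579.7  230.3] [-90.    0.1 -75.2] F [-0.4 -0.3  0.2] gap 85.5
(630.0, 174.0, 150.0, -46.0) lin [-2.023, 0.271, 2.178] tw [-0.0, -0.325, -0.001] rows 21.5
```

move_arm --linear '[[-0.68,0.05,0.73],[-0.68,0.05,0.73],[-0.68,0.05,0.73],[-0.68,0.05,0.73],[-0.68,0.05,0.73],[-0.68,0.05,0.73],[-0.68,0.05,0.73],[-0.68,0.05,0.73],[-0.68,0.05,0.73]]' --twist '[[0,0,0],[0,0,0],[0,0,0],[0,0,0],[0,0,0],[0,0,0],[0,0,0],[0,0,0],[0,0,0]]' --hand '[1,1,1,1,1,1,1,1,1]'

```text
time: 0.85
tool_pos: [313.9, -324.1, 215.3]
tcp_rot: [-90.0, 0.1, -75.0]
ft_force: [-0.5, 0.2, 0.3]
finger_gap: 85.2
```

```bash
python3 go.py 630,174,110,-46
```

```text
t 0.8 tcp [ 313.9 -324.1  215.3] [-90.    0.1 -75. ] F [-0.5  0.2  0.3] gap 85.2
(630.0, 174.0, 110.0, -46.0) lin [-1.33, 0.355, 1.448] tw [-0.001, -0.322, -0.002] rows 14.4
```

move_arm --linear '[[-0.67,0.15,0.73],[-0.67,0.15,0.73],[-0.67,0.15,0.73],[-0.67,0.15,0.73],[-0.67,0.15,0.73],[-0.67,0.15,0.73],[-0.67,0.15,0.73],[-0.67,0.15,0.73]]' --twist '[[0,-0.32,0],[0,-0.32,0],[0,-0.32,0],[0,-0.32,0],[0,-0.32,0],[0,-0.32,0],[0,-0.32,0],[0,-0.32,0]]' --hand '[1,1,1,1,1,1,1,1]'

```text
time: 1.52
tool_pos: [474.9, -69.9, 169.8]
tcp_rot: [-89.9, 0.2, -46.1]
ft_force: [0.3, -0.4, -0.2]
finger_gap: 85.4
```

```bash
python3 go.py 629.7,173.7,75,-46
```

```text
t 1.5 tcp [474.9 -69.9 169.8] [-89.9   0.2 -46.1] F [ 0.3 -0.4 -0.2] gap 85.4
(629.7, 173.7, 75.0, -46.0) lin [-0.226, 0.319, 0.934] tw [-0.002, -0.001, -0.002] rows 7.3
```

move_arm --linear '[[-0.226,0.25,0.934],[-0.226,0.25,0.934],[-0.226,0.25,0.934],[-0.226,0.25,0.934],[-0.226,0.25,0.934],[-0.226,0.319,0.934],[-0.226,0.319,0.934],[-0.226,0.319,0.934],[-0.226,0.319,0.934],[-0.226,0.319,0.934]]' --twist '[[0,0,0],[0,0,0],[0,0,0],[0,0,0],[0,0,0],[0,0,0],[0,0,0],[0,0,0],[0,0,0],[0,0,0]]' --hand '[0.18,0.18,0.18,0.18,0.18,0.18,0.18,0.18,0.18,0.18]'

```text
time: 2.35
tool_pos: [629.4, 172.7, 73.2]
tcp_rot: [-90.0, 0.2, -46.0]
ft_force: [0.1, -0.1, -0.3]
finger_gap: 50.2
```

```bash
python3 go.py 629.7,173.7,20,-46; python3 - <<'E'
from bench import r
import cv2,numpy as np
a=r.snapshot("top")["frame"][130:230,200:360]; b=r.snapshot("side")["frame"][150:290,200:400]
A=cv2.resize(a,(640,400),interpolation=2)[:,:,::-1]; 
cv2.imwrite("pics/c1.png",cv2.resize(b,(800,560),interpolation=2)[:,:,::-1])
E
```

```text
t 2.4 tcp [629.4 172.7  73.2] [-90.    0.2 -46. ] F [ 0.1 -0.1 -0.3] gap 50.2
(629.7, 173.7, 20.0, -46.0) lin [-0.001, 0.177, 0.003] tw [0.0, -0.0, -0.003] rows 1.3
```

View pics/c1.png

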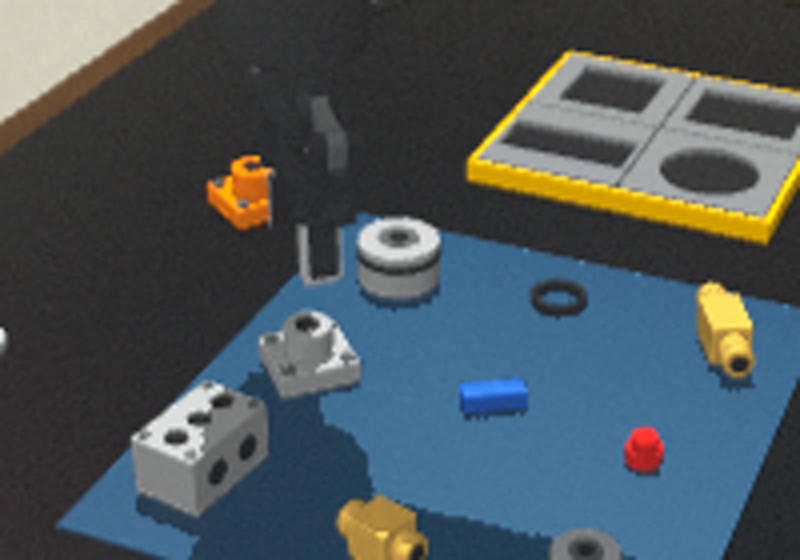

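The side crop shows the fingers, one behind the other, with the near tip at (320,280), above and behind the end cap at (308,350). That fits the planned pose, so I descend and grip.

move_arm --linear '[[0,0.09,0.003],[0,0.14,0.003],[0,0.16,0.003],[0,0.177,0.003],[0,0.177,0.003],[0,0.177,0.003],[0,0.177,0.003],[0,0.177,0.003],[0,0.177,0.003],[0,0.177,0.003]]' --twist '[[0,0,0],[0,0,0],[0,0,0],[0,0,0],[0,0,0],[0,0,0],[0,0,0],[0,0,0],[0,0,0],[0,0,0]]' --hand '[0.18,0.18,0.18,0.18,0.18,-1,-1,-1,-1,-1]' --force 60

```text
time: 3.28
tool_pos: [631.6, 173.0, 23.5]
tcp_rot: [-89.8, 0.1, -46.1]
ft_force: [-0.9, -0.3, 6.7]
finger_gap: 25.2
```

```bash
python3 go.py 629.7,173.7,110,-46
```

```text
t 3.3 tcp [631.6 173.   23.5] [-89.8   0.1 -46.1] F [-0.9 -0.3  6.7] gap 25.2
(629.7, 173.7, 110.0, -46.0) lin [-0.007, -0.288, -0.002] tw [-0.002, -0.001, -0.001] rows 2.1
```

move_arm --linear '[[0,-0.05,0],[0,-0.15,0],[0,-0.28,0],[0,-0.28,0],[0,-0.28,0],[0,-0.28,0]]' --twist '[[0,0,0],[0,0,0],[0,0,0],[0,0,0],[0,0,0],[0,0,0]]' --hand '[-1,-1,-1,-1,-1,-1]'

```text
time: 3.78
tool_pos: [631.8, 172.8, 108.8]
tcp_rot: [-89.7, 0.0, -46.1]
ft_force: [-0.2, 0.1, -1.5]
finger_gap: 25.3
```

```bash
python3 go.py 580.2,-215.4,110,-91; python3 - <<'E'
from bench import r
import cv2,numpy as np
b=r.snapshot("side")["frame"][130:270,200:400]
cv2.imwrite("pics/c2.png",cv2.resize(b,(800,560),interpolation=2)[:,:,::-1])
E
```

```text
t 3.8 tcp [631.8 172.8 108.8] [-89.7   0.  -46.1] F [-0.2  0.1 -1.5] gap 25.3
(580.2, -215.4, 110.0, -91.0) lin [0.813, -0.01, -1.021] tw [-0.003, 0.499, -0.002] rows 9.4
```

View pics/c2.png

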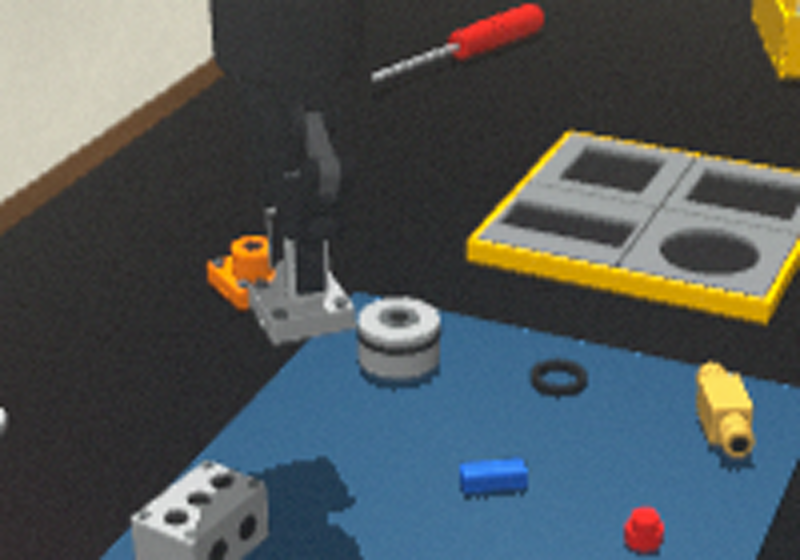

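The side crop shows the end cap lifted clear (flange at (300,310)) and held level in the jaws. On to its nest.

move_arm --linear '[[0.1,-0.01,-0.12],[0.25,-0.01,-0.31],[0.81,-0.01,-1],[0.81,-0.01,-1],[0.81,-0.01,-1],[0.81,-0.01,-1],[0.81,-0.01,-1],[0.81,-0.01,-1],[0.81,-0.01,-1],[0.81,-0.01,-1],[0.81,-0.01,-1],[0.81,-0.01,-1]]' --twist '[[0,0.07,0],[0,0.14,0],[0,0.499,0],[0,0.499,0],[0,0.499,0],[0,0.499,0],[0,0.499,0],[0,0.499,0],[0,0.499,0],[0,0.499,0],[0,0.499,0],[0,0.499,0]]' --hand '[-1,-1,-1,-1,-1,-1,-1,-1,-1,-1,-1,-1]'

```text
time: 4.83
tool_pos: [581.9, -210.5, 107.2]
tcp_rot: [-90.1, 0.3, -91.1]
ft_force: [0.5, 0.3, -0.5]
finger_gap: 25.0
```

```bash
python3 go.py 580.2,-215.4,40,-91; python3 - <<'E'
from bench import r
from h import *
for n in("top","side"):
    d=r.snapshot(n); np.savez(n+"c.npz",**d); P=cloud(d); f=d["frame"].astype(int); g=f.mean(-1)
    m=(g>100)&(abs(P[...,0]-580)<60)&(abs(P[...,1]+215)<60)&(P[...,2]>60)&(P[...,2]<125)
    q=P[m]; print(n,len(q),np.percentile(q,[2,50,98],axis=0).round(1).tolist(),cv2.minAreaRect(q[:,:2].astype(np.float32)))
E
```

```text
t 4.8 tcp [ 581.9 -210.5  107.2] [-90.1   0.3 -91.1] F [ 0.5  0.3 -0.5] gap 25.0
(580.2, -215.4, 40.0, -91.0) lin [0.018, 0.224, -0.005] tw [0.001, -0.002, -0.003] rows 1.6
top 87 [[560.1, -212.3, 94.2], [568.2, -197.3, 100.6], [603.8, -188.3, 108.8]] ((581.872314453125, -200.5772247314453), (25.22412872314453, 43.80706024169922), 88.45660400390625)
side 159 [[558.9, -217.6, 87.9], [575.7, -190.8, 100.2], [602.4, -183.3, 118.2]] ((580.6219482421875, -203.41099548339844), (46.389129638671875, 43.19125747680664), 2.736027956008911)
```

Cap centre measures (582,-211.5), underside about 87, which agrees with the TCP. Lowering and releasing.

move_arm --linear '[[0.018,0.1,-0.005],[0.018,0.18,-0.005],[0.018,0.22,-0.005],[0.018,0.24,-0.005],[0.018,0.252,-0.005],[0.018,0.252,-0.005],[0.018,0.252,-0.005],[0.018,0.252,-0.005],[0.018,0.252,-0.005],[0.018,0.2,-0.005],[0.018,0.05,-0.005],[0.018,0.0,-0.005]]' --twist '[[0,0,0],[0,0,0],[0,0,0],[0,0,0],[0,0,0],[0,0,0],[0,0,0],[0,0,0],[0,0,0],[0,0,0],[0,0,0],[0,0,0]]' --hand '[-1,-1,-1,-1,-1,-1,0.1,0.1,0.1,0.1,0.1,0.1]'

```text
time: 5.93
tool_pos: [582.5, -215.1, 112.2]
tcp_rot: [-89.8, 0.2, -91.0]
ft_force: [0.8, -1.2, 2.2]
finger_gap: 47.1
```

```bash
python3 go.py 637.3,277.5,110,-9 600,30,110,-50; python3 - <<'E'
from bench import r
import cv2,numpy as np
b=r.snapshot("side")["frame"][110:250,290:490]
cv2.imwrite("pics/c3.png",cv2.resize(b,(800,560),interpolation=2)[:,:,::-1])
E
```

```text
t 5.9 tcp [ 582.5 -215.1  112.2] [-89.8   0.2 -91. ] F [ 0.8 -1.2  2.2] gap 47.1
(637.3, 277.5, 110.0, -9.0) lin [-1.645, 0.013, 0.154] tw [-0.003, -0.911, -0.001] rows 11.9
(600.0, 30.0, 110.0, -50.0) lin [-0.818, 0.01, 0.044] tw [-0.002, -0.456, -0.001] rows 5.9
```

View pics/c3.png

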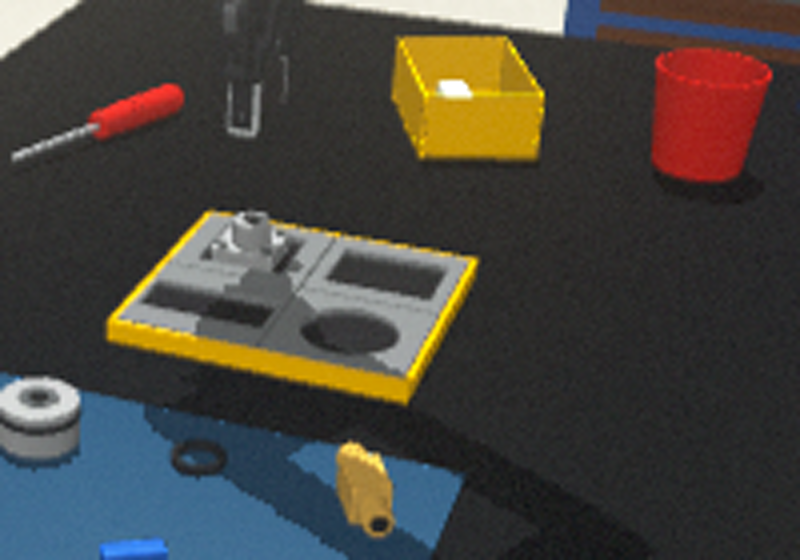

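The crop shows the cap in its recess at about (250,240), perhaps set towards the left edge. I'll measure it with the arm away, on the way to the block.

move_arm --linear '[[-0.82,0.0,0.05],[-0.82,0.0,0.05],[-0.82,0.0,0.05],[-0.82,0.0,0.05],[-0.82,0.0,0.05],[-0.82,0.0,0.05],[-0.82,0.0,0.05]]' --twist '[[0,-0.45,0],[0,-0.45,0],[0,-0.45,0],[0,-0.45,0],[0,-0.45,0],[0,-0.45,0],[0,-0.45,0]]' --hand '[0.5,0.5,0.5,0.5,0.5,0.5,0.5]'

```text
time: 6.57
tool_pos: [604.9, 36.1, 118.1]
tcp_rot: [-89.4, -0.3, -49.9]
ft_force: [0.0, -1.2, -0.1]
finger_gap: 64.2
```

```bash
python3 go.py 637.3,277.5,90,-9; cat > tray.py <<'E'
from bench import r
from h import *
import sys
for n in("top","side"):
    d=r.snapshot(n); np.savez(n+"t.npz",**d); print(n); blobs(d,[430,640,-265,-70],19,70,20)
    P=cloud(d); 
    for nm,x,y in(("cap",580.2,-215.4),("block",480.2,-213.6),("pist",481.8,-119.6),("fit",581.8,-121.4)):
        m=(abs(P[...,0]-x)<38)&(abs(P[...,1]-y)<32)&(P[...,2]>5); z=P[...,2][m]; print(nm,np.percentile(z,[5,50,95]).round(1),end=" ")
    print()
E
python3 tray.py
```

```text
t 6.6 tcp [604.9  36.1 118.1] [-89.4  -0.3 -49.9] F [ 0.  -1.2 -0.1] gap 64.2
(637.3, 277.5, 90.0, -9.0) lin [-0.547, 0.097, 0.6] tw [-0.005, -0.455, 0.005] rows 5.9
top
px [439. 198.] 432 h 41.0 all [ 582.4 -214.1] [46.8 44.9] 88.5 top [ 582.1 -214.4] [28.5 24.4] 88.3 mean [ 582.3 -213.7]
cap [ 8.1 17.7 40.9] block [ 7.  10.7 16.1] pist [ 7.4 11.3 17.2] fit [ 7.2 11.  17.8] 
side
px [352. 169.] 166 h 39.9 all [ 580.5 -210.1] [46.4 49.6] 0.4 top [ 577.6 -211.1] [26.6 26.9] 38.0 mean [ 579.5 -210.8]
cap [10.8 22.  40.2] block [ 8.7 10.9 16.7] pist [ 8.8 11.5 17.3] fit [ 9.  11.9 17.1]
```

Cap seated: its top reads 40–41 mm, matching floor 10 + 30, about 3 mm from centre. Now the block.

move_arm --linear '[[-0.547,0.05,0.6],[-0.547,0.05,0.6],[-0.547,0.05,0.6],[-0.547,0.05,0.6],[-0.547,0.08,0.6],[-0.547,0.097,0.6],[-0.547,0.097,0.6],[-0.547,0.097,0.6],[-0.547,0.097,0.6],[-0.547,0.097,0.6]]' --twist '[[0,-0.455,0],[0,-0.455,0],[0,-0.455,0],[0,-0.455,0],[0,-0.455,0],[0,-0.455,0],[0,-0.455,0],[0,-0.455,0],[0,-0.455,0],[0,-0.455,0]]' --hand '[0.5,0.5,0.5,0.5,0.5,0.5,0.5,0.5,0.5,0.5]'

```text
time: 7.5
tool_pos: [639.7, 270.2, 89.4]
tcp_rot: [-89.9, -0.6, -9.6]
ft_force: [0.2, -0.1, -0.5]
finger_gap: 64.2
```

```bash
python3 go.py 637.3,277.5,10,-9
```

```text
t 7.5 tcp [639.7 270.2  89.4] [-89.9  -0.6  -9.6] F [ 0.2 -0.1 -0.5] gap 64.2
(637.3, 277.5, 10.0, -9.0) lin [-0.015, 0.265, 0.022] tw [-0.001, -0.007, 0.007] rows 1.9
```

move_arm --linear '[[-0.015,0.05,0.022],[-0.015,0.15,0.022],[-0.015,0.21,0.022],[-0.015,0.24,0.022],[-0.015,0.258,0.022],[-0.015,0.265,0.022],[-0.015,0.265,0.022],[-0.015,0.265,0.022],[-0.015,0.265,0.022],[-0.015,0.265,0.022],[-0.015,0.265,0.022],[-0.015,0.265,0.022]]' --twist '[[0,-0.007,0.007],[0,-0.007,0.007],[0,-0.007,0.007],[0,-0.007,0.007],[0,-0.007,0.007],[0,-0.007,0.007],[0,-0.007,0.007],[0,-0.007,0.007],[0,-0.007,0.007],[0,-0.007,0.007],[0,-0.007,0.007],[0,-0.007,0.007]]' --hand '[0.5,0.5,0.5,0.5,0.5,0.5,0.5,-1,-1,-1,-1,-1]' --force 60

```text
time: 8.5
tool_pos: [638.6, 277.9, 11.9]
tcp_rot: [-89.8, -0.2, -9.0]
ft_force: [-0.4, -0.1, 6.1]
finger_gap: 39.4
```

```bash
python3 go.py 637.3,277.5,110,-9
```

```text
t 8.5 tcp [638.6 277.9  11.9] [-89.8  -0.2  -9. ] F [-0.4 -0.1  6.1] gap 39.4
(637.3, 277.5, 110.0, -9.0) lin [-0.003, -0.327, -0.001] tw [-0.002, 0.0, 0.002] rows 2.4
```

move_arm --linear '[[0,-0.05,0],[0,-0.15,0],[0,-0.32,0],[0,-0.32,0],[0,-0.32,0],[0,-0.32,0]]' --twist '[[0,0,0],[0,0,0],[0,0,0],[0,0,0],[0,0,0],[0,0,0]]' --hand '[-1,-1,-1,-1,-1,-1]'

```text
time: 9.0
tool_pos: [639.0, 278.0, 109.5]
tcp_rot: [-89.7, -0.3, -9.0]
ft_force: [0.2, 0.0, -3.2]
finger_gap: 39.0
```

```bash
python3 go.py 560,30,110,-50 480.2,-213.6,80,-91
```

```text
t 9.0 tcp [639.  278.  109.5] [-89.7  -0.3  -9. ] F [ 0.2  0.  -3.2] gap 39.0
(560.0, 30.0, 110.0, -50.0) lin [-0.131, -0.006, -0.858] tw [-0.004, 0.456, 0.002] rows 6.2
(480.2, -213.6, 80.0, -91.0) lin [-0.268, 0.089, -1.702] tw [-0.005, 0.912, 0.001] rows 12.4
```

move_arm --linear '[[-0.02,0,-0.08],[-0.13,0,-0.86],[-0.13,0,-0.86],[-0.13,0,-0.86],[-0.13,0,-0.86],[-0.13,0,-0.86],[-0.13,0,-0.86],[-0.13,0,-0.86]]' --twist '[[0,0.05,0],[0,0.456,0],[0,0.456,0],[0,0.456,0],[0,0.456,0],[0,0.456,0],[0,0.456,0],[0,0.456,0]]' --hand '[-1,-1,-1,-1,-1,-1,-1,-1]'

```text
time: 9.67
tool_pos: [556.8, 24.3, 105.3]
tcp_rot: [-89.9, 0.1, -50.3]
ft_force: [0.3, 1.6, -1.9]
finger_gap: 39.2
```

```bash
python3 go.py 480.2,-213.6,80,-91
```

```text
t 9.7 tcp [556.8  24.3 105.3] [-89.9   0.1 -50.3] F [ 0.3  1.6 -1.9] gap 39.2
(480.2, -213.6, 80.0, -91.0) lin [0.447, 0.083, -0.703] tw [-0.0, 0.452, -0.001] rows 6.0
```

move_arm --linear '[[0.447,0.03,-0.703],[0.447,0.03,-0.703],[0.447,0.03,-0.703],[0.447,0.03,-0.703],[0.447,0.03,-0.703],[0.447,0.083,-0.703],[0.447,0.083,-0.703],[0.447,0.083,-0.703],[0.447,0.083,-0.703],[0.447,0.083,-0.703]]' --twist '[[0,0.452,0],[0,0.452,0],[0,0.452,0],[0,0.452,0],[0,0.452,0],[0,0.452,0],[0,0.452,0],[0,0.452,0],[0,0.452,0],[0,0.452,0]]' --hand '[-1,-1,-1,-1,-1,-1,-1,-1,-1,-1]'

```text
time: 10.5
tool_pos: [480.0, -212.2, 79.0]
tcp_rot: [-90.1, 0.2, -90.9]
ft_force: [0.5, 0.8, -2.2]
finger_gap: 38.7
```

```bash
python3 go.py 480.2,-213.6,20,-91; python3 - <<'E'
from bench import r
import cv2,numpy as np
b=r.snapshot("side")["frame"][110:250,290:490]
cv2.imwrite("pics/c4.png",cv2.resize(b,(800,560),interpolation=2)[:,:,::-1])
E
```

```text
t 10.5 tcp [ 480.  -212.2   79. ] [-90.1   0.2 -90.9] F [ 0.5  0.8 -2.2] gap 38.7
(480.2, -213.6, 20.0, -91.0) lin [0.005, 0.197, 0.001] tw [0.001, 0.001, -0.002] rows 1.4
```

View pics/c4.png

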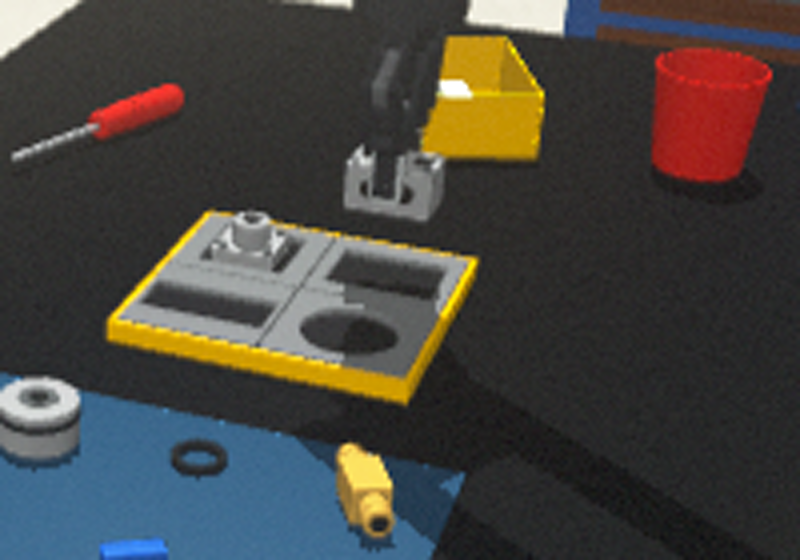

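The crop shows the block held level at (395,185) above its recess at (390,270), fingertips clear of its underside. Lowering and releasing.

move_arm --linear '[[0.005,0.08,0],[0.005,0.14,0],[0.005,0.17,0],[0.005,0.19,0],[0.005,0.197,0],[0.005,0.197,0],[0.005,0.197,0],[0.005,0.197,0],[0.005,0.197,0],[0.005,0.15,0],[0.005,0.0,0],[0.005,-0.1,0]]' --twist '[[0,0,0],[0,0,0],[0,0,0],[0,0,0],[0,0,0],[0,0,0],[0,0,0],[0,0,0],[0,0,0],[0,0,0],[0,0,0],[0,0,0]]' --hand '[-1,-1,-1,-1,-1,-1,0.4,0.4,0.4,0.4,0.4,0.4]'

```text
time: 11.55
tool_pos: [479.7, -213.4, 110.7]
tcp_rot: [-90.1, 0.2, -90.9]
ft_force: [0.8, -0.5, 0.5]
finger_gap: 59.6
```

```bash
python3 go.py 623.8,65,100,-40
```

```text
t 11.6 tcp [ 479.7 -213.4  110.7] [-90.1   0.2 -90.9] F [ 0.8 -0.5  0.5] gap 59.6
(623.8, 65.0, 100.0, -40.0) lin [-0.935, 0.038, 0.466] tw [0.0, -0.565, -0.003] rows 7.5
```

move_arm --linear '[[-0.935,0.0,0.466],[-0.935,0.0,0.466],[-0.935,0.0,0.466],[-0.935,0.0,0.466],[-0.935,0.0,0.466],[-0.935,0.0,0.466],[-0.935,0.04,0.466],[-0.935,0.04,0.466],[-0.935,0.04,0.466],[-0.935,0.04,0.466],[-0.935,0.04,0.466]]' --twist '[[0,-0.565,0],[0,-0.565,0],[0,-0.565,0],[0,-0.565,0],[0,-0.565,0],[0,-0.565,0],[0,-0.565,0],[0,-0.565,0],[0,-0.565,0],[0,-0.565,0],[0,-0.565,0]]' --hand '[0.76,0.76,0.76,0.76,0.76,0.76,0.76,0.76,0.76,0.76,0.76]'

```text
time: 12.47
tool_pos: [623.7, 64.5, 99.6]
tcp_rot: [-89.9, 0.2, -40.0]
ft_force: [-0.3, -0.8, -0.2]
finger_gap: 75.5
```

```bash
python3 go.py 623.8,65,8,-40; python3 tray.py
```

```text
t 12.5 tcp [623.7  64.5  99.6] [-89.9   0.2 -40. ] F [-0.3 -0.8 -0.2] gap 75.5
(623.8, 65.0, 8.0, -40.0) lin [0.0, 0.305, 0.001] tw [-0.001, -0.001, -0.002] rows 2.2
top
px [439. 198.] 433 h 41.0 all [ 582.4 -214.4] [47.2 45. ] 88.1 top [ 582.1 -215. ] [27. 24.] 89.7 mean [ 581.9 -214.2]
px [442. 244.] 582 h 46.4 all [ 481.8 -217.2] [48.8 58.9] 87.9 top [ 482.2 -213.8] [40.2 58.4] 88.9 mean [ 482.2 -214. ]
cap [ 8.2 17.7 40.7] block [ 8.1 40.7 46.6] pist [ 6.8 11.6 17.8] fit [ 7.2 11.8 18.4] 
side
px [352. 169.] 167 h 40.1 all [ 580.4 -211.1] [45.8 49.3] 0.6 top [ 579.8 -210.7] [26.1 25.9] 19.0 mean [ 579.2 -210.4]
px [386. 173.] 319 h 44.9 all [ 480.4 -212.8] [61.8 49.4] 0.3 top [ 480.  -210.6] [61.6 47.6] 6.6 mean [ 479.2 -209.4]
cap [10.4 22.2 40.4] block [11.2 33.1 45.2] pist [ 8.9 11.2 17.1] fit [ 9.  12.1 17.3]
```

Block seated: top 45–46 mm against the expected 44, level and centred. Now the piston.

move_arm --linear '[[0,0.08,0],[0,0.18,0],[0,0.25,0],[0,0.285,0],[0,0.3,0],[0,0.308,0],[0,0.308,0],[0,0.308,0],[0,0.308,0],[0,0.308,0],[0,0.308,0],[0,0.308,0]]' --twist '[[0,0,0],[0,0,0],[0,0,0],[0,0,0],[0,0,0],[0,0,0],[0,0,0],[0,0,0],[0,0,0],[0,0,0],[0,0,0],[0,0,0]]' --hand '[0.76,0.76,0.76,0.76,0.76,0.76,0.76,-1,-1,-1,-1,-1]' --force 60

```text
time: 13.57
tool_pos: [625.2, 64.0, 9.6]
tcp_rot: [-89.8, 0.0, -40.1]
ft_force: [-0.2, -0.2, 6.8]
finger_gap: 48.0
```

move_arm --linear '[[0,-0.05,0],[0,-0.15,0],[0,-0.32,0],[0,-0.32,0],[0,-0.32,0],[0,-0.32,0]]' --twist '[[0,0,0],[0,0,0],[0,0,0],[0,0,0],[0,0,0],[0,0,0]]' --hand '[-1,-1,-1,-1,-1,-1]'

```text
time: 14.07
tool_pos: [626.0, 63.9, 107.0]
tcp_rot: [-89.7, -0.1, -40.1]
ft_force: [0.2, 0.2, -2.3]
finger_gap: 48.1
```

```bash
python3 go.py 481.8,-119.6,80,0
```

```text
t 14.1 tcp [626.   63.9 107. ] [-89.7  -0.1 -40.1] F [ 0.2  0.2 -2.3] gap 48.1
(481.8, -119.6, 80.0, 0.0) lin [0.026, 0.086, -0.778] tw [-0.003, -0.446, 0.002] rows 5.6
```

move_arm --linear '[[0,0,-0.08],[0.026,0,-0.778],[0.026,0,-0.778],[0.026,0,-0.778],[0.026,0,-0.778],[0.026,0,-0.778],[0.026,0.086,-0.778],[0.026,0.086,-0.778],[0.026,0.086,-0.778],[0.026,0.086,-0.778]]' --twist '[[0,-0.05,0],[0,-0.446,0],[0,-0.446,0],[0,-0.446,0],[0,-0.446,0],[0,-0.446,0],[0,-0.446,0],[0,-0.446,0],[0,-0.446,0],[0,-0.446,0]]' --hand '[-1,-1,-1,-1,-1,-1,-1,-1,-1,-1]'

```text
time: 14.9
tool_pos: [481.3, -118.9, 79.1]
tcp_rot: [-89.8, -0.2, -0.0]
ft_force: [0.8, -0.1, -1.0]
finger_gap: 48.1
```

```bash
python3 go.py 481.8,-119.6,18,0; python3 - <<'E'
from bench import r
import cv2,numpy as np
b=r.snapshot("side")["frame"][110:250,290:490]
cv2.imwrite("pics/c5.png",cv2.resize(b,(800,560),interpolation=2)[:,:,::-1])
E
```

```text
t 14.9 tcp [ 481.3 -118.9   79.1] [-89.8  -0.2  -0. ] F [ 0.8 -0.1 -1. ] gap 48.1
(481.8, -119.6, 18.0, 0.0) lin [0.001, 0.204, -0.003] tw [-0.003, -0.0, 0.002] rows 1.5
```

View pics/c5.png

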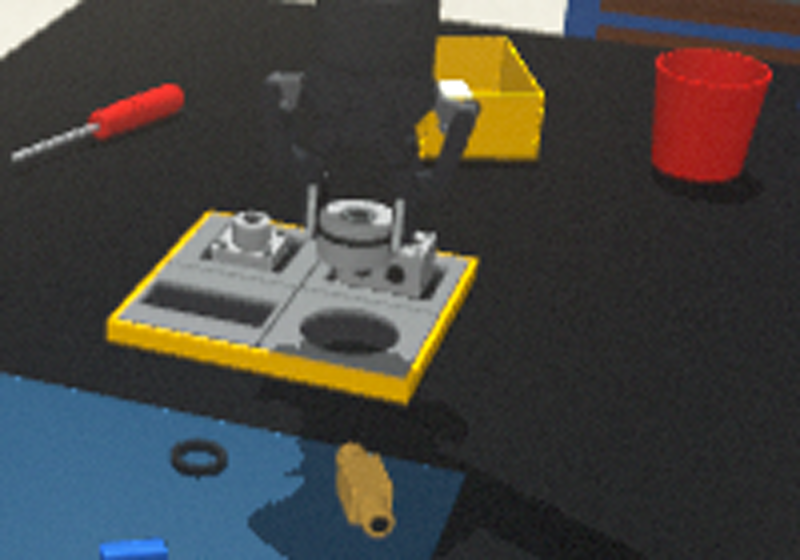

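The piston hangs level at (357,240) between the fingers at (313,210) and (400,215), above the round recess at (350,330). Lowering and releasing.

move_arm --linear '[[0,0.08,0],[0,0.14,0],[0,0.18,0],[0,0.195,0],[0,0.204,0],[0,0.204,0],[0,0.204,0],[0,0.204,0],[0,0.204,0],[0,0.15,0],[0,0.0,0],[0,-0.1,0]]' --twist '[[0,0,0],[0,0,0],[0,0,0],[0,0,0],[0,0,0],[0,0,0],[0,0,0],[0,0,0],[0,0,0],[0,0,0],[0,0,0],[0,0,0]]' --hand '[-1,-1,-1,-1,-1,-1,0.6,0.6,0.6,0.6,0.6,0.6]'

```text
time: 15.95
tool_pos: [481.3, -118.8, 111.3]
tcp_rot: [-89.8, -0.2, 0.0]
ft_force: [1.7, -0.6, 0.8]
finger_gap: 68.2
```

```bash
python3 go.py 422.3,60.5,90,28.5
```

```text
t 15.9 tcp [ 481.3 -118.8  111.3] [-89.8  -0.2   0. ] F [ 1.7 -0.6  0.8] gap 68.2
(422.3, 60.5, 90.0, 28.5) lin [-0.197, 0.073, 0.597] tw [-0.002, -0.317, 0.003] rows 4.6
```

move_arm --linear '[[-0.197,0,0.597],[-0.197,0,0.597],[-0.197,0,0.597],[-0.197,0.07,0.597],[-0.197,0.07,0.597],[-0.197,0.07,0.597],[-0.197,0.07,0.597],[-0.197,0.07,0.597]]' --twist '[[0,-0.317,0],[0,-0.317,0],[0,-0.317,0],[0,-0.317,0],[0,-0.317,0],[0,-0.317,0],[0,-0.317,0],[0,-0.317,0]]' --hand '[0.3,0.3,0.3,0.3,0.3,0.3,0.3,0.3]'

```text
time: 16.62
tool_pos: [423.0, 60.1, 91.7]
tcp_rot: [-89.9, -0.3, 28.6]
ft_force: [0.2, -0.1, -0.3]
finger_gap: 55.3
```

```bash
python3 go.py 422.3,60.5,9,28.5; python3 tray.py
```

```text
t 16.6 tcp [423.   60.1  91.7] [-89.9  -0.3  28.6] F [ 0.2 -0.1 -0.3] gap 55.3
(422.3, 60.5, 9.0, 28.5) lin [-0.003, 0.276, 0.002] tw [-0.001, 0.001, 0.004] rows 2.0
top
px [439. 198.] 432 h 40.7 all [ 582.4 -214. ] [46.4 45. ] 88.6 top [ 582. -214.] [26.1 26. ] 25.3 mean [ 581.8 -214.3]
px [442. 244.] 583 h 46.5 all [ 482.  -217.5] [48.9 59.1] 88.2 top [ 482.2 -213.6] [39.7 58.1] 88.3 mean [ 483.  -213.8]
px [399. 244.] 435 h 40.9 all [ 483.7 -119. ] [49.9 47.8] 88.4 top [ 483.8 -119.5] [48.  47.6] 87.3 mean [ 484.2 -119.5]
cap [ 8.3 17.8 40.6] block [ 8.3 40.2 46.7] pist [ 8.4 17.7 40.6] fit [ 7.5 11.9 18.2] 
side
px [350. 169.] 118 h 40.3 all [ 583.2 -208.6] [40.2 42.6] 4.7 top [ 583.4 -209.8] [18.6 25.8] 25.0 mean [ 582.8 -208.6]
px [388. 177.] 98 h 37.3 all [ 472.3 -200.7] [23.4 44.7] 86.7 top [ 464.8 -193.1] [28.3  6.4] 1.0 mean [ 463.1 -192.8]
px [379. 188.] 171 h 39.0 all [ 474.1 -117.4] [32.7 52.9] 1.9 top [ 474.2 -118.1] [32.7 51.6] 1.9 mean [ 475.4 -116.1]
cap [12.2 22.7 40.4] block [11.7 22.8 37.9] pist [11.  24.1 39.1] fit [ 9.  11.9 17. ]
```

Piston seated: top 39–41 mm against the expected 38, about 2 mm from centre. Now the long fitting.

move_arm --linear '[[-0.003,0.08,0.002],[-0.003,0.17,0.002],[-0.003,0.23,0.002],[-0.003,0.26,0.002],[-0.003,0.27,0.002],[-0.003,0.276,0.002],[-0.003,0.276,0.002],[-0.003,0.276,0.002],[-0.003,0.276,0.002],[-0.003,0.276,0.002],[-0.003,0.276,0.002],[-0.003,0.276,0.002]]' --twist '[[0,0,0],[0,0,0],[0,0,0],[0,0,0],[0,0,0],[0,0,0],[0,0,0],[0,0,0],[0,0,0],[0,0,0],[0,0,0],[0,0,0]]' --hand '[0.3,0.3,0.3,0.3,0.3,0.3,0.3,-1,-1,-1,-1,-1]' --force 60

```text
time: 17.72
tool_pos: [423.8, 59.9, 10.2]
tcp_rot: [-90.0, -0.5, 28.5]
ft_force: [-0.8, -0.3, 6.4]
finger_gap: 22.3
```

move_arm --linear '[[0,0,0],[0,-0.05,0],[0,-0.15,0],[0,-0.32,0],[0,-0.32,0],[0,-0.32,0],[0,-0.32,0]]' --twist '[[0,0,0],[0,0,0],[0,0,0],[0,0,0],[0,0,0],[0,0,0],[0,0,0]]' --hand '[-1,-1,-1,-1,-1,-1,-1]'

```text
time: 18.3
tool_pos: [423.6, 59.6, 106.7]
tcp_rot: [-90.0, -0.5, 28.5]
ft_force: [-0.6, 0.3, -1.4]
finger_gap: 22.7
```

```bash
python3 go.py 581.8,-121.4,100,89
```

```text
t 18.3 tcp [423.6  59.6 106.7] [-90.   -0.5  28.5] F [-0.6  0.3 -1.4] gap 22.7
(581.8, -121.4, 100.0, 89.0) lin [0.175, 0.025, -0.782] tw [0.004, -0.672, 0.005] rows 8.5
```

move_arm --linear '[[0.02,0,-0.08],[0.175,0.02,-0.782],[0.175,0.02,-0.782],[0.175,0.02,-0.782],[0.175,0.02,-0.782],[0.175,0.02,-0.782],[0.175,0.02,-0.782],[0.175,0.02,-0.782],[0.175,0.02,-0.782],[0.175,0.02,-0.782],[0.175,0.02,-0.782],[0.175,0.02,-0.782]]' --twist '[[0,-0.07,0],[0,-0.672,0],[0,-0.672,0],[0,-0.672,0],[0,-0.672,0],[0,-0.672,0],[0,-0.672,0],[0,-0.672,0],[0,-0.672,0],[0,-0.672,0],[0,-0.672,0],[0,-0.672,0]]' --hand '[-1,-1,-1,-1,-1,-1,-1,-1,-1,-1,-1,-1]'

```text
time: 19.3
tool_pos: [580.7, -121.0, 99.9]
tcp_rot: [-90.4, -0.3, 88.8]
ft_force: [0.2, -0.3, -2.1]
finger_gap: 22.7
```

```bash
python3 go.py 581.8,-121.4,18,89; python3 - <<'E'
from bench import r
from h import *
for n in("side","top"):
    d=r.snapshot(n); P=cloud(d); hsv=cv2.cvtColor(d["frame"],cv2.COLOR_RGB2HSV)
    m=(hsv[...,1]>100)&(P[...,2]>65)&(abs(P[...,0]-582)<60)&(abs(P[...,1]+121)<60)
    q=P[m]; print(n,len(q),np.percentile(q,[1,50,99],axis=0).round(1).tolist(),cv2.minAreaRect(q[:,:2].astype(np.float32)))
    if n=="side": cv2.imwrite("pics/c6.png",cv2.resize(d["frame"][110:250,290:490],(800,560),interpolation=2)[:,:,::-1])
E
```

```text
t 19.3 tcp [ 580.7 -121.    99.9] [-90.4  -0.3  88.8] F [ 0.2 -0.3 -2.1] gap 22.7
(581.8, -121.4, 18.0, 89.0) lin [-0.002, 0.273, -0.002] tw [0.004, -0.002, 0.003] rows 2.0
side 156 [[543.8, -130.3, 93.3], [567.0, -113.4, 107.7], [615.2, -106.6, 117.8]] ((579.3010864257812, -119.71085357666016), (27.513437271118164, 71.978515625), 86.87108612060547)
top 1 [[527.7, -136.6, 469.6], [527.7, -136.6, 469.6], [527.7, -136.6, 469.6]] ((527.6552124023438, -136.62960815429688), (0.0, 0.0), 0.0)
```

View pics/c6.png

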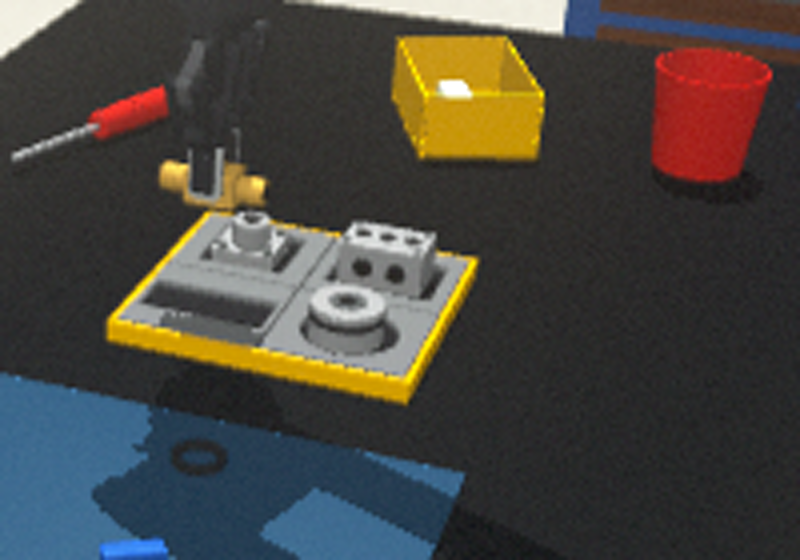

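The crop shows the fitting held level at (213,180), turned along the tray, with the other three parts seated below. Its measured centre is (579,-120), 2–3 mm from the recess. Lowering and releasing.

move_arm --linear '[[-0.002,0.08,0],[-0.002,0.17,0],[-0.002,0.23,0],[-0.002,0.255,0],[-0.002,0.268,0],[-0.002,0.273,0],[-0.002,0.273,0],[-0.002,0.273,0],[-0.002,0.273,0],[-0.002,0.273,0],[-0.002,0.2,0],[-0.002,0.1,0]]' --twist '[[0,0,0],[0,0,0],[0,0,0],[0,0,0],[0,0,0],[0,0,0],[0,0,0],[0,0,0],[0,0,0],[0,0,0],[0,0,0],[0,0,0]]' --hand '[-1,-1,-1,-1,-1,-1,-1,0.05,0.05,0.05,0.05,0.05]'

```text
time: 20.4
tool_pos: [579.0, -120.9, 68.5]
tcp_rot: [-90.1, -0.3, 88.9]
ft_force: [-0.1, -0.8, -0.5]
finger_gap: 44.8
```

move_arm --linear '[[0,-0.2,0],[0,-0.4,0],[0.9,-0.4,0],[0.9,-0.4,0],[0.9,-0.4,0],[0.9,-0.4,0],[0.9,-0.4,0],[0.9,-0.4,0],[0.9,-0.4,0],[0.9,-0.4,0],[0.9,-0.4,0]]' --twist '[[0,0,0],[0,0,0],[0,0,0],[0,0,0],[0,0,0],[0,0,0],[0,0,0],[0,0,0],[0,0,0],[0,0,0],[0,0,0]]' --hand '[0.05,0.05,0.05,0.05,0.05,0.05,0.05,0.05,0.05,0.05,0.05]'

```text
time: 21.32
tool_pos: [584.2, 149.7, 190.9]
tcp_rot: [-90.2, -0.3, 89.0]
ft_force: [-0.4, -0.6, -1.0]
finger_gap: 44.9
```

```bash
python3 go.py; python3 tray.py; python3 - <<'E'
from h import *
d=np.load("topt.npz"); blobs(d,[380,690,5,330],9,60,150)
s=np.load("sidet.npz"); print("side"); blobs(s,[380,690,5,330],9,60,150)
a=cv2.resize(d["frame"][150:300,185:475],(800,414)); cv2.imwrite("pics/c7.png",a[:,:,::-1])
cv2.imwrite("pics/c8.png",cv2.resize(s["frame"][130:270,250:450],(800,560),interpolation=2)[:,:,::-1])
E
```

```text
t 21.3 tcp [584.2 149.7 190.9] [-90.2  -0.3  89. ] F [-0.4 -0.6 -1. ] gap 44.9
top
px [397. 199.] 329 h 35.5 all [ 582.9 -122.1] [23.7 71.6] 87.8 top [ 584.5 -122.5] [22.7 66.4] 88.2 mean [ 583.6 -122.6]
px [439. 198.] 433 h 40.5 all [ 582.4 -214.1] [47.6 44.9] 88.6 top [ 581.5 -214.2] [26.4 25.3] 34.0 mean [ 581.6 -214.4]
px [442. 244.] 586 h 46.6 all [ 481.7 -217.8] [49.2 59.7] 89.0 top [ 482.2 -213.8] [40.4 58.3] 88.8 mean [ 482.1 -214.2]
px [399. 244.] 435 h 40.6 all [ 483.7 -119.4] [49.8 47.8] 88.1 top [ 483.8 -119.4] [48.3 47.6] 88.2 mean [ 483.7 -119.1]
cap [ 8.2 17.3 40.4] block [ 8.5 40.6 46.7] pist [ 8.6 17.9 40.5] fit [ 8.3 16.4 34.8] 
side
px [352. 169.] 168 h 40.2 all [ 579.7 -211.4] [47.2 49.3] 4.0 top [ 579.5 -210.4] [26.8 26.7] 25.0 mean [ 579.2 -209.9]
px [386. 173.] 313 h 44.7 all [ 479.7 -210.5] [47.4 60.1] 88.2 top [ 480.  -211.7] [58.8 43.8] 1.7 mean [ 479.3 -210. ]
px [342. 182.] 184 h 34.4 all [ 581.3 -118.8] [26.3 72. ] 87.4 top [ 582.4 -119. ] [26.2 65.4] 88.1 mean [ 581.8 -117.9]
px [376. 188.] 252 h 39.1 all [ 482.1 -116.1] [49.8 50.8] 55.5 top [ 482.2 -117. ] [48.4 49.7] 55.5 mean [ 481.7 -115.8]
cap [10.8 21.8 40.3] block [11.3 33.2 45.1] pist [11.1 25.3 39.2] fit [10.  21.4 34.5] 
side
px [295. 282.] 292 h 27.3 all [526.2 299.1] [25.5 46.4] 74.5 top [526.  298.7] [25.  39.7] 73.3 mean [525.2 300.5]
px [346. 291.] 288 h 26.3 all [429.4 283.5] [32.9 35.4] 35.6 top [428.8 283.2] [34. 32.] 84.5 mean [428.4 284.6]
```

View pics/c8.png

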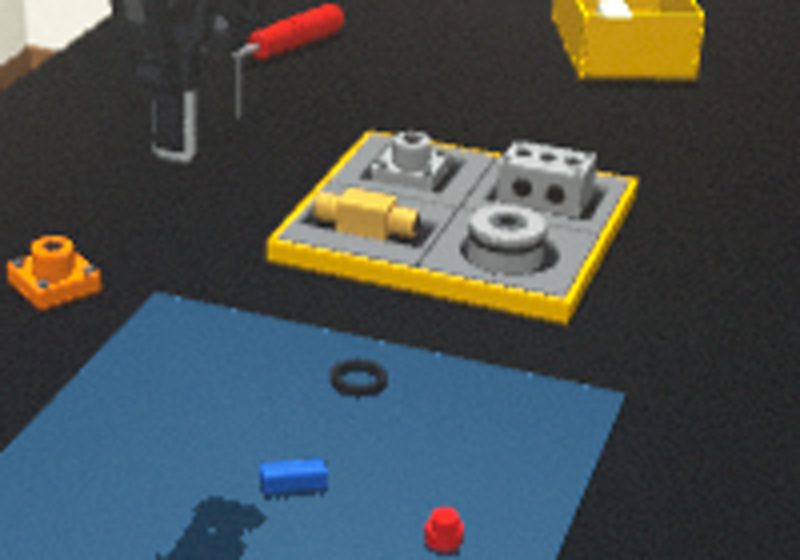

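The side crop shows all four parts flat in their own recesses: cap (410,160), block (545,180), fitting (367,212), piston (508,240). The small piston and short fitting measure where they started.

```bash
python3 -c "
from bench import r
print(r.hand_in())"
```

```text
the job is handed in; nothing more can be done
None
```

I placed all four kit parts in their own recesses in the yellow tray and handed the job in at about 21 s of the 86 s allowed. I moved them in the order end cap, valve block, large piston, long fitting.

- **Seating:** in the last check every part was level and within about 5 mm of its recess centre. Top heights, against the 10 mm recess floor plus each part's own height:

| Part | Measured top (mm) | Expected top (mm) |
|---|---|---|
| End cap | 40–41 | 40 |
| Valve block | 45–47 | 44 |
| Large piston | 39–41 | 38 |
| Long fitting | 34–36 | 34 |

- **Parts to leave:** the small piston and short fitting measured within about 1 mm of their starting places in the side view. In the final top view the gripper, parked over the mat, kept them from being measured. The pink block and orange cap were not touched.
- **Disagreements:** the two cameras differed by 3–4 mm throughout, so I used their average. The finger opening read 25 mm on the 28 mm boss and about 2 mm low on the piston and fitting, but every grasp held.

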